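Hold the magnifier over the clipped slide

TASK

Take the rectangular magnifier by its handle, carry it over the tube rack and the glassware without bumping or shifting anything, and hold it level above the slide clipped on the black stage so that the whole slide shows centred in the lens window: long side along long side, about 15 mm above the glass, never touching the slide or the stage. The program finishes while still holding the magnifier there, quite still, ready for the picture; do not put it down.

Things in the scene. Friction and masses are not known exactly. Their poses are not given: they have to be found in the camera images.
- magnifier: Black rectangular magnifier, 0.1-0.21 kg, flat on the table. Origin: centre of the lens window, on the underside; z up. Frame 64 (x) by 104 mm (y), 8 thick, clear window 50 x 90. Handle 16 wide (y), 24 high, underside level with the frame's, from the middle of a long side along -x, x = -32 to -124 mm; grip it from above, closing along y, at x = -62. Not the round lens with a wooden handle.
- stage: Slide stage fixed to the table: grey base 120 mm (x) by 170 mm (y), black top face 35 mm above the table, black knob sticking out 16 mm on its +y side. Origin: centre of its underside; z up. The slide (76 along y, 26 along x, 2 mm thick, white label, pale violet spot) is clipped on the middle of the top. The stage stands on either side of the rack, the magnifier on the other.
- slide_center (a point): Centre of the slide's upper face, 37 mm above the table; axes as the stage's (y along the slide's long side, z up). The two thin spring clips over the slide's ends rise less than 3 mm above it.
- tube_rack: White rack of capped tubes, fixed to the table between the magnifier and the stage; 250 mm (x) by 56 mm (y), 119 mm high over the caps. Origin: centre of its underside.
- amber_bottle: Brown bottle, 56 mm across, 120 mm high, loose, standing beyond the far end of the tube rack. Origin: centre of its underside.
- amber_jar: Small brown jar with a blue cap, 48 mm across, 75 mm high, loose, standing beyond the far side of the stage. Origin: centre of its underside.
- petri_dish: Shallow open dish, 80 mm across, 16 mm high, loose, lying beyond the far side of the magnifier. Origin: centre of its underside.
- round_lens: Round hand lens, steel rim 72 mm across, 8 mm thick, wooden handle 85 mm long along its -x; loose, on the right of the table; to be left alone. Origin: centre of the rim's underside.
- calculator: White desk calculator, 150 x 110 x 22 mm, loose, on the left of the table. Origin: centre of its underside.
- slide_box: Blue slide box, 100 x 85 x 35 mm, loose, far left of the table. Origin: centre of its underside.
- white_bottle: White plastic bottle, 60 mm across, 140 mm high, loose, far right of the table. Origin: centre of its underside.
Things that resemble listed ones, but are neither listed nor needed, are in the scene too. Leave any orange or pink look-alike of the stage alone.

How it is judged:
By the outcome, as a careful person would: the job done as asked, in the order asked, and still so for the second after the job is handed in, while the arm keeps its last pose, push and grip.
It also fails if it takes over 38 s, if anything falls off the work surface, if the arm or the gripper's body presses on something with over 40 N, if the wrist force passes 120 N, or if a joint passes its speed limit or range.

ROBOT

A 6-joint arm with a two-finger parallel gripper is mounted at the origin on the work surface. World frame = base frame: x ahead of the robot, y to its left, z up, the work surface at z = 0. Lengths are in m, angles in rad, forces in N, time in s.
With the tool pointing down it reaches from about 0.35 to 0.875 m from the base axis. Payload 4.2 kg.
Tool frame: the origin (TCP) lies midway between the tips of the shut fingers; the grasp point (between the pads) lies 19 mm behind it; z points along the fingers, y is the line along which they close (so a half turn about z gives the same grasp; the last joint's range is limited). The gripper opens to 87 mm and grips with 3 to 60 N. Pads are 19 mm wide; open, the fingers measure 117 mm over their backs; the gripper's body (75 mm by 190 mm) begins 51 mm behind the grasp point.
Start: joints at [-0.937, 0.385, 0.008, 0, -1.194, -0.259], TCP at [0.229, -0.582, 0.188] pointing down, gripper open.
Joint ranges: [-3.14, 3.14], [-1.21, 2.06], [-1.07, 1.41], [-3.16, 2.05], [-2.99, -0.16], [-3.1, 3.1]. Speed limits (rad/s): [2.79, 2.79, 3.14, 3.14, 3.14, 3.14].

INTERFACE

Orientations are given as a 3x3 rotation matrix whose columns are the frame's x, y, z axes.
In Python, from rig import env, snapshot, camera_info gives the robot as it stands. The module is installed in compiled form; this text tells all that it offers.
- The arm moves only by the tool apply_moves, never from a script. Its argument "increments" is one flat list of numbers, 7 for each row, row after row: the shift along the world's x, y, z in m, then the turn, a rotation vector about the world's x, y, z in rad, then the closure, from -1 (fully open) to 1 (shut). A call has 1 to 12 rows; each row shifts and turns the commanded pose from where the row before left it; what a row does not reach is not made up. A row lasts 1/10 s, in which the tool goes at most 50 mm and 8.59 degrees, less where a joint would pass 70% of its speed; a pose out of reach is approached as far as the arm can. A call with a gripper value outside its range is refused whole. The fingers move at their own pace and stop on an object; the grip force is fixed at half the most. Time passes only in rows, so rows that do not move let the fingers close. It gives the time, the measured TCP pose, the force, the opening and the grip force at its end, in the units of the state.
- env.read_state(): the state, without advancing time (a new reading comes with each control period).
- snapshot(name): name is "scene" or "top" or "wrist"; returns the picture (384x512x3 uint8, blue, green, red); there is no depth.
- camera_info(name): a dict with "mtx" (3x3 intrinsics, pixels), "R" (3x3) and "t" (3): a world point X has camera coordinates R X + t. Camera axes: x right, y down, z forward; pixel columns grow to the right and rows downward; lengths in m; the calibration is good to about 2 mm. A picture is of the moment at which its call begins: read the wrist's pose just before it. camera_info takes no time and is no camera call; for the wrist camera it gives the pose at the moment of the call.
- env.finish_job(): hands the job in; it is judged then, once.
The state is a dict: "time": time; "q": joint angles; "joint_velocities": joint speeds; "tau": joint torques, N m; "position": TCP position; "eef_rot": TCP orientation; "ft_force": force on the tool from outside, world axes, zero at the start; "ft_torque": the same for the moment, N m; "width": finger opening in m; "grasp_force": force on a finger pad.
Only numpy, scipy, OpenCV 4.12 (cv2) and the standard library are available. Lean on these libraries where they do the work, as an engineer would, in place of code of your own. Each camera call takes 0.05 s, during which the arm holds its last target. There are 200 camera calls.

## Working session

There is one attempt and no reset: what is moved stays moved. The work goes in short steps, Python scripts to look and compute and a tool call to move; the robot and the scene stay as the last step left them, time stands still between calls to the robot, and variables do not carry over. Pictures are saved under pics/ and viewed, at most 10 in all, crops included, and the job is handed in when it is done.

Besides the shell and the picture viewer there is one more tool, called after "Call:" as name(argument=value, ...) on one line, values as JSON. apply_moves: Moves the arm, as the interface text tells. Its arguments: {"type":"object","properties":{"increments":{"type":"array"}},"required":["increments"]}

```bash
mkdir -p pics; python3 - <<'E'
from rig import env,snapshot,camera_info
import cv2,numpy as np
for n in("scene","top"):
    im=snapshot(n);cv2.imwrite(f"pics/{n}0.png",im)
    c=camera_info(n);print(n,np.round(c["mtx"],1).tolist(),np.round(c["R"],3).tolist(),np.round(c["t"],3).tolist())
s=env.read_state();print(s["time"],s["position"],np.round(s["eef_rot"],3).tolist(),s["width"])
E
```

```text
scene [[449.8, 0.0, 251.9], [0.0, 449.8, 194.0], [0.0, 0.0, 1.0]] [[0.678, 0.735, -0.008], [0.395, -0.374, -0.839], [-0.619, 0.566, -0.544]] [-0.328, -0.15, 1.896]
top [[461.0, 0.0, 255.7], [0.0, 461.0, 189.6], [0.0, 0.0, 1.0]] [[-0.006, -1.0, 0.001], [-0.985, 0.006, -0.173], [0.173, -0.002, -0.985]] [-0.005, 0.488, 1.604]
0.1 [ 0.2285934  -0.58106656  0.18659492] [[-0.931, -0.366, -0.001], [-0.366, 0.931, 0.002], [0.0, 0.002, -1.0]] 0.08680802142723859
```

View pics/top0.png

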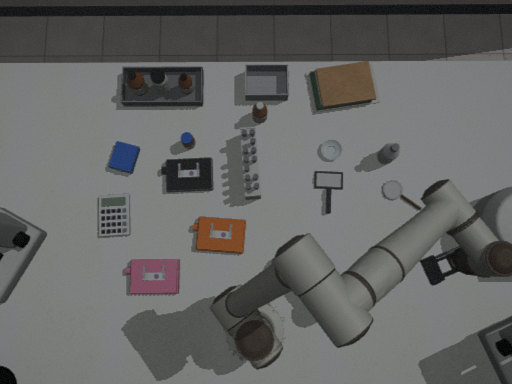

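View pics/scene0.png

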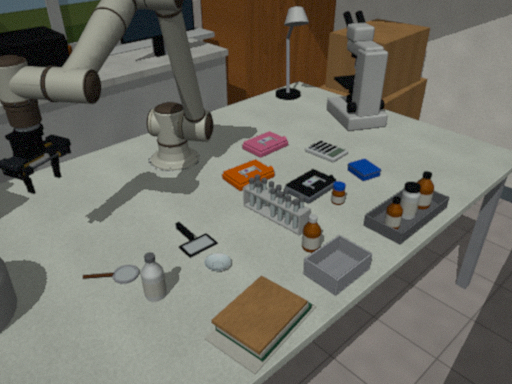

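Top view: black magnifier with its frame at about (328,180) and handle down to (328,212). The rack is at (250,165) and the black stage at (189,175), with its knob on the left at (165,170). In the scene view the magnifier is at (199,245) and the stage at (312,185).

```bash
cat > h.py <<'E'
import numpy as np,cv2
from rig import env,snapshot,camera_info
def ray(c,p):
    d=c["R"].T@np.linalg.inv(c["mtx"])@np.array([p[0],p[1],1.]); return -c["R"].T@c["t"],d/np.linalg.norm(d)
def onz(c,p,z):
    o,d=ray(c,p); return o+d*(z-o[2])/d[2]
def tri(obs):
    A=np.zeros((3,3));b=np.zeros(3)
    for c,p in obs:
        o,d=ray(c,p);M=np.eye(3)-np.outer(d,d);A+=M;b+=M@o
    return np.linalg.solve(A,b)
def proj(c,X):
    v=c["R"]@np.asarray(X)+c["t"];return (c["mtx"]@v/v[2])[:2]
E
python3 - <<'E'
from h import *
np.set_printoptions(precision=3,suppress=True)
T=camera_info("top");S=camera_info("scene")
for n,p,z in [("mag",(328.5,180),.008),("hend",(328,212),.024),("stage",(189,175),.035),("knob",(165,170),.025),("slide",(189,170),.037),("rackfar",(248,132),.11),("racknear",(253,196),.1),("petri",(331,150),.01),("amb",(260,112),.1),("jar",(187,140),.07)]:
    print(n,onz(T,p,z))
print(tri([(T,(328.5,180)),(S,(199,245))]),tri([(T,(189,173)),(S,(312,184))]))
a,b=cv2.imread("pics/top0.png"),cv2.imread("pics/scene0.png")
r=lambda i,x,y,w,h:cv2.resize(i[y:y+h,x:x+w],(400,300),interpolation=cv2.INTER_CUBIC)
cv2.imwrite("pics/crop1.png",np.vstack([np.hstack([r(a,290,155,80,60),r(a,150,140,80,60)]),np.hstack([r(b,160,215,80,60),r(b,272,155,80,60)])]))
c=camera_info("wrist");s=env.read_state()
print(c["mtx"],s["eef_rot"].T@(-c["R"].T@c["t"]-s["position"]),c["R"]@s["eef_rot"])
E
```

```text
mag [ 0.528 -0.275  0.008]
hend [ 0.408 -0.266  0.024]
stage [0.544 0.232 0.035]
knob [0.565 0.322 0.025]
slide [0.562 0.233 0.037]
rackfar [0.68  0.018 0.11 ]
racknear [0.455 0.002 0.1  ]
petri [ 0.64  -0.287  0.01 ]
amb [ 0.757 -0.025  0.1  ]
jar [0.664 0.237 0.07 ]
[ 0.531 -0.273  0.002] [0.555 0.236 0.021]
[[320.803   0.    257.253]
 [  0.    320.803 192.184]
 [  0.      0.      1.   ]] [ 0.074 -0.    -0.197] [[ 0.001  1.    -0.   ]
 [-0.963  0.001 -0.27 ]
 [-0.27   0.     0.963]]
```

View pics/crop1.png

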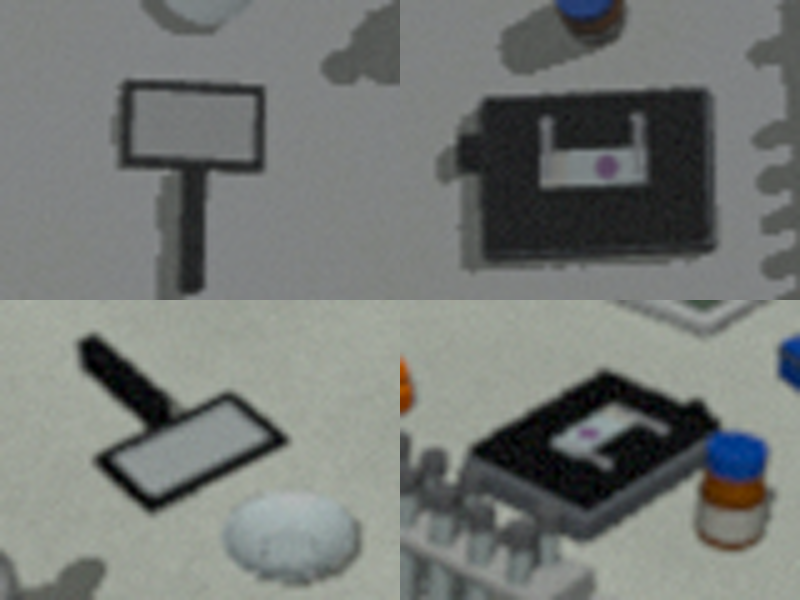

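The crop shows the magnifier yawed about -2.4° and the stage about +2°, with its knob towards +y. The slide centre is at about top pixel (188.8,173.6). Next I move above the magnifier for a close look.

Call:
apply_moves(increments=[0.0235, 0.031, 0.003, 0, 0, -0.0417, -1, 0.0235, 0.031, 0.003, 0, 0, -0.0417, -1, 0.0235, 0.031, 0.003, 0, 0, -0.0417, -1, 0.0235, 0.031, 0.003, 0, 0, -0.0417, -1, 0.0235, 0.031, 0.003, 0, 0, -0.0417, -1, 0.0235, 0.031, 0.003, 0, 0, -0.0417, -1, 0.0235, 0.031, 0.003, 0, 0, -0.0417, -1, 0.0235, 0.031, 0.003, 0, 0, -0.0417, -1, 0.0235, 0.031, 0.003, 0, 0, -0.0417, -1, 0.0235, 0.031, 0.003, 0, 0, -0.0417, -1, 0, 0, 0, 0, 0, 0, -1, 0, 0, 0, 0, 0, 0, -1])

```text
time: 1.3
position: [0.4639, -0.2708, 0.2171]
eef_rot: [[-0.999, 0.04, -0.001], [0.04, 0.999, 0.0], [0.001, 0.0, -1.0]]
ft_force: [0.7, -0.9, -0.7]
width: 0.0869
grasp_force: 0.0
```

```bash
python3 - <<'E'
from h import *
import pickle
s=env.read_state();c=camera_info("wrist");im=snapshot("wrist");cv2.imwrite("pics/w1.png",im);pickle.dump(c,open("w1.pkl","wb"))
print(s["time"],s["position"],np.round(s["eef_rot"],3).tolist(),np.round(s["ft_force"],2),np.abs(s["joint_velocities"]).max())
big=cv2.resize(im,(800,600),interpolation=cv2.INTER_CUBIC);cv2.imwrite("pics/w1b.png",big)
E
```

```text
1.3 [ 0.46392225 -0.27077356  0.21711392] [[-0.999, 0.04, -0.001], [0.04, 0.999, 0.0], [0.001, 0.0, -1.0]] [ 0.72 -0.87 -0.73] 0.0338081562320461
```

View pics/w1b.png

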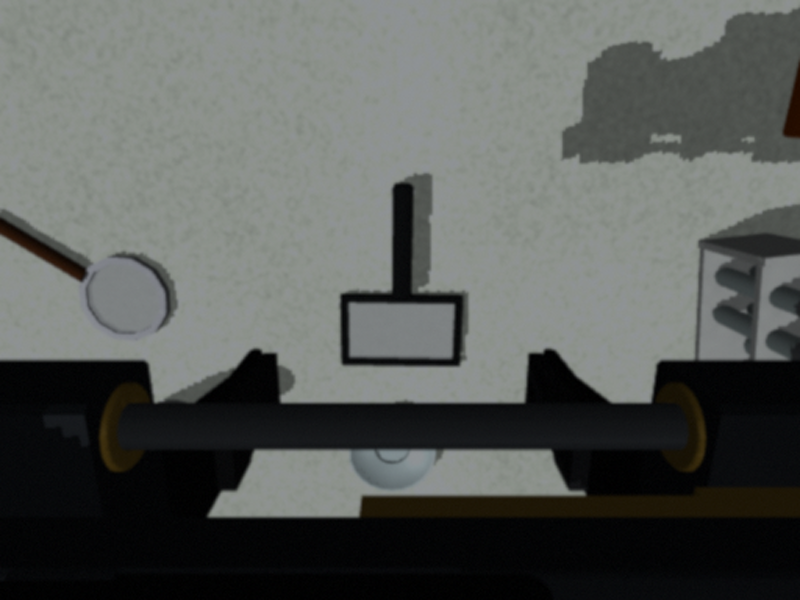

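The wrist picture shows the magnifier in full: in 800x600 pixels the frame spans (342,294) to (463,365), and the handle runs up to (403,185). I'll now take sub-pixel measurements and triangulate with the top view.

```bash
cat >> h.py <<'E'
def framebox(im,roi,th):
    "outer corners and window centre of dark frame in roi (x0,y0,x1,y1)"
    x0,y0,x1,y1=roi;g=cv2.resize(cv2.cvtColor(im[y0:y1,x0:x1],6),None,fx=8,fy=8,interpolation=cv2.INTER_CUBIC)
    m=(g<th).astype(np.uint8);cs,h=cv2.findContours(m,cv2.RETR_CCOMP,cv2.CHAIN_APPROX_NONE)
    k=max((i for i in range(len(cs)) if h[0][i][3]>=0),key=lambda i:cv2.contourArea(cs[i]))
    q=cv2.approxPolyDP(cs[k],.06*cv2.arcLength(cs[k],True),True).reshape(-1,2)
    f=lambda p:(np.asarray(p,float)+.5)/8-.5+[x0,y0]
    M=cv2.moments(cs[k]);return f(q),f([M["m10"]/M["m00"],M["m01"]/M["m00"]]),m
E
python3 - <<'E'
from h import *
import pickle
np.set_printoptions(precision=4,suppress=True)
W=pickle.load(open("w1.pkl","rb"));T=camera_info("top");S=camera_info("scene")
w=cv2.imread("pics/w1.png");t=cv2.imread("pics/top0.png");sc=cv2.imread("pics/scene0.png")
r=[]
for c,im,roi,th in((W,w,(212,180,304,240),70),(T,t,(310,168,347,195),75),(S,sc,(176,230,221,262),85)):
    q,cen,m=framebox(im,roi,th);r.append((c,cen));P=np.array([onz(c,p,.008)for p in q])
    print(cen,onz(c,cen,.008)[:2],"\n",P[:,:2],[np.linalg.norm(P[i]-P[i-1]) for i in range(len(P))])
print(tri(r),tri(r[:2]),tri([r[0],r[2]]))
# handle centreline in wrist
for v in(125,135,145,155,165,175,180):
    g=cv2.cvtColor(w,6)[v,235:285].astype(float);d=np.where(g<55)[0];
    if len(d):print(v,d.min()+235,d.max()+235,onz(W,((d.min()+d.max())/2+235,v),.024)[:2],(onz(W,(d.min()+234.5,v),.024)-onz(W,(d.max()+235.5,v),.024))[1])
E
```

```text
[256.3765 211.0157] [ 0.5292 -0.2746] 
 [[ 0.504  -0.3184]
 [ 0.5074 -0.2296]
 [ 0.5559 -0.2316]
 [ 0.5517 -0.3201]] [np.float64(0.047668991514795485), np.float64(0.0888191377522388), np.float64(0.04857722376894709), np.float64(0.08864912720527243)]
[328.2549 179.6216] [ 0.5291 -0.2737] 
 [[ 0.5543 -0.2297]
 [ 0.551  -0.3196]
 [ 0.5044 -0.3178]
 [ 0.5067 -0.2288]] [np.float64(0.04758891227555927), np.float64(0.08990037060917896), np.float64(0.04665585058717824), np.float64(0.08901250699471758)]
[197.5882 244.2877] [ 0.5329 -0.2762] 
 [[ 0.5545 -0.2317]
 [ 0.5556 -0.3175]
 [ 0.5092 -0.3175]
 [ 0.5099 -0.231 ]] [np.float64(0.0446576394096828), np.float64(0.08572328535462141), np.float64(0.04633773333562697), np.float64(0.08647253092529862)]
[ 0.5299 -0.2744  0.0052] [ 0.5299 -0.2744  0.0051] [ 0.5302 -0.2745  0.0054]
125 252 264 [ 0.4154 -0.2681] -0.015516738894926496
135 252 264 [ 0.4272 -0.2685] -0.01564520767980132
145 252 263 [ 0.4392 -0.2696] -0.014562257402979006
155 252 263 [ 0.4514 -0.2701] -0.014684853390407204
165 252 263 [ 0.4638 -0.2706] -0.014809531113058105
175 252 263 [ 0.4765 -0.2711] -0.014936344048170791
180 252 263 [ 0.4829 -0.2713] -0.015000568435042883
```

Three views agree: the window centre is at (0.5295,-0.2744), height about 5 mm (frame 0 to 8 mm), size 48x89 mm, yaw -2.3°. The grasp point is (0.4676,-0.2713). Descending to grasp.

Call:
apply_moves(increments=[0.0037, -0.0005, -0.03, 0, 0, 0, -1, 0, 0, -0.035, 0, 0, 0, -1, 0, 0, -0.035, 0, 0, 0, -1, 0, 0, -0.035, 0, 0, 0, -1, 0, 0, -0.03, 0, 0, 0, -1, 0, 0, -0.02, 0, 0, 0, -1, 0, 0, -0.012, 0, 0, 0, -1, 0, 0, -0.008, 0, 0, 0, -1, 0, 0, -0.004, 0, 0, 0, -1, 0, 0, 0, 0, 0, 0, -1])

```text
time: 2.35
position: [0.4676, -0.2724, 0.0088]
eef_rot: [[-0.999, 0.043, 0.0], [0.043, 0.999, -0.0], [-0.0, -0.0, -1.0]]
ft_force: [-0.1, -0.2, 0.4]
width: 0.0869
grasp_force: 0.0
```

Call:
apply_moves(increments=[0, 0.001, -0.004, 0, 0, 0, -1, 0, 0, 0, 0, 0, 0, -1, 0, 0, 0, 0, 0, 0, 0.3, 0, 0, 0, 0, 0, 0, 1, 0, 0, 0, 0, 0, 0, 1, 0, 0, 0, 0, 0, 0, 1, 0, 0, 0, 0, 0, 0, 1, 0, 0, 0, 0, 0, 0, 1, 0, 0, 0, 0, 0, 0, 1, 0, 0, 0, 0, 0, 0, 1])

```text
time: 3.35
position: [0.4675, -0.2711, 0.0045]
eef_rot: [[-0.999, 0.042, -0.0], [0.042, 0.999, 0.0], [0.0, 0.0, -1.0]]
ft_force: [-0.8, 0.0, 0.7]
width: 0.0308
grasp_force: 0.0
```

Call:
apply_moves(increments=[0, 0, 0, 0, 0, 0, 1, 0, 0, 0, 0, 0, 0, 1, 0, 0, 0, 0, 0, 0, 1, 0, 0, 0, 0, 0, 0, 1, 0, 0, 0, 0, 0, 0, 1, 0, 0, 0, 0, 0, 0, 1])

```text
time: 3.95
position: [0.4675, -0.2711, 0.0045]
eef_rot: [[-0.999, 0.042, -0.0], [0.042, 0.999, 0.0], [0.0, 0.0, -1.0]]
ft_force: [0.5, 0.2, 0.7]
width: 0.0003
grasp_force: 0.0
```

The fingers shut with nothing between them, so I need to look.

```bash
python3 - <<'E'
from h import *
w=snapshot("wrist");t=snapshot("top");s=snapshot("scene")
cv2.imwrite("pics/w2.png",w);cv2.imwrite("pics/top2.png",t);cv2.imwrite("pics/scene2.png",s)
r=lambda i,x,y,w,h:cv2.resize(i[y:y+h,x:x+w],(400,300),interpolation=cv2.INTER_CUBIC)
cv2.imwrite("pics/c2.png",np.vstack([np.hstack([r(w,0,0,512,384),r(w,180,120,160,120)]),np.hstack([r(t,270,150,120,90),r(s,130,190,120,90)])]))
E
```

```text
(no output)
```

View pics/c2.png

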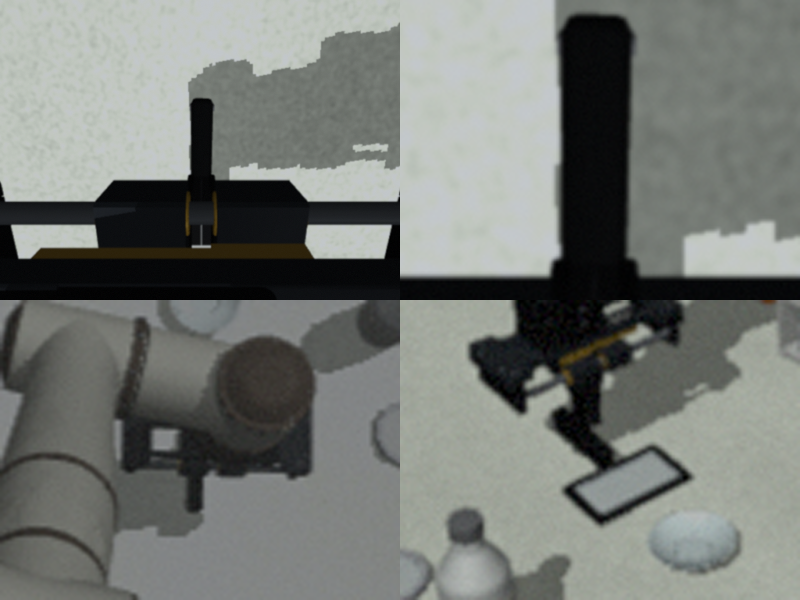

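The fingers look shut at the handle with the magnifier still lying there. I'll check numerically whether it moved and where the tips really are.

```bash
python3 - <<'E'
from h import *
np.set_printoptions(precision=4,suppress=True)
s=env.read_state();print(s["position"],s["width"],s["grasp_force"],s["ft_force"],s["q"])
S=camera_info("scene");sc=cv2.imread("pics/scene2.png")
q,cen,m=framebox(sc,(176,230,221,262),85);print("scene win",cen,onz(S,cen,.008),[onz(S,p,.008)[:2] for p in q])
W=camera_info("wrist");w=cv2.imread("pics/w2.png")
print("cam",-W["R"].T@W["t"])
g=cv2.cvtColor(w,6).astype(float)
for v in(130,150,170,190,210,220):
    d=np.where(g[v,235:285]<45)[0]+235
    for z in(.024,):print(v,d.min(),d.max(),onz(W,((d.min()+d.max())/2,v),z)[:2],(onz(W,(d.min()-.5,v),z)-onz(W,(d.max()+.5,v),z))[1])
print("handle end expected",proj(W,(.4056,-.2692,.024)),"col",[ (v,g[v,257]) for v in range(120,134,2)])
p=s["position"]
for n,X in(("tcp",p),("tcp+24",p+[0,0,.024]),("tcp+51",p+[0,0,.051])):print(n,"scene",proj(S,X),"wrist",proj(W,X))
r=lambda i,x,y,w,h:cv2.resize(i[y:y+h,x:x+w],(800,600),interpolation=cv2.INTER_CUBIC)
b=np.clip(r(sc,150,190,80,60).astype(float)*1.6,0,255);
for X in(p,p+[0,0,.024]):
    u=(proj(S,X)-[150,190]+.5)*10; cv2.circle(b,tuple(int(a) for a in u),4,(0,0,255),-1)
cv2.imwrite("pics/c3.png",b)
E
```

```text
[ 0.4675 -0.2711  0.0046] 0.0006084532184527403 0.0 [ 0.0831 -0.4392 -0.4461] [-0.2253  0.4495 -0.4242  0.     -0.6972 -1.3877]
scene win [197.583  244.2949] [ 0.5329 -0.2762  0.008 ] [array([ 0.5541, -0.2314]), array([ 0.5556, -0.3175]), array([ 0.508 , -0.3171]), array([ 0.5093, -0.2316])]
cam [ 0.3932 -0.2684  0.202 ]
130 246 270 [ 0.4077 -0.2685] -0.013654224456534692
150 245 271 [ 0.4187 -0.2689] -0.014994751678706342
170 245 270 [ 0.43   -0.2697] -0.014686545756299962
190 245 270 [ 0.4417 -0.2701] -0.014942334515027189
210 245 270 [ 0.4538 -0.2706] -0.015207191112491802
220 245 269 [ 0.46   -0.2712] -0.014753024360189382
handle end expected [256.4876 126.0697] col [(120, np.float64(119.0)), (122, np.float64(120.0)), (124, np.float64(104.0)), (126, np.float64(28.0)), (128, np.float64(6.0)), (130, np.float64(8.0)), (132, np.float64(8.0))]
tcp scene [186.7003 235.0089] wrist [257.6274 220.2246]
tcp+24 scene [186.0476 229.0827] wrist [257.695  234.7807]
tcp+51 scene [185.2991 222.2857] wrist [257.7944 256.1484][ WARN:0@0.879] global loadsave.cpp:1063 imwrite_ Unsupported depth image for selected encoder is fallbacked to CV_8U.
```

View pics/c3.png

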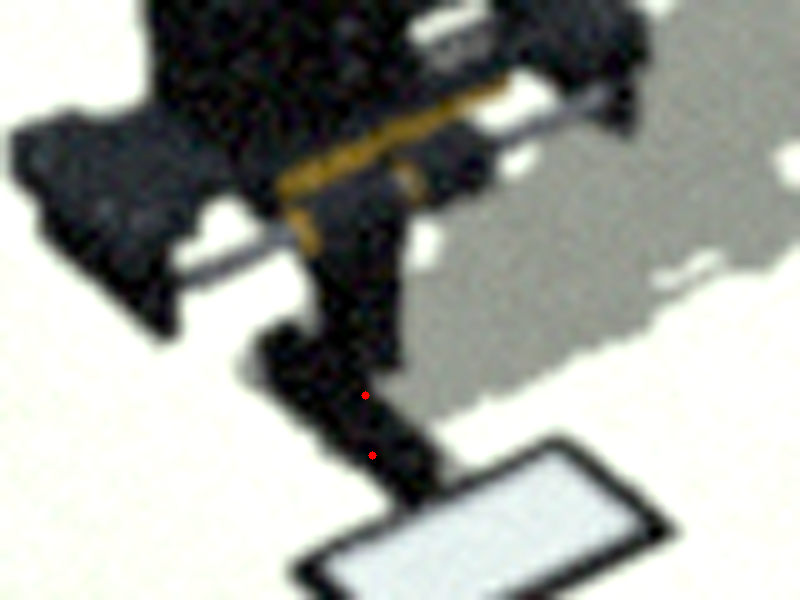

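The picture shows the shut fingers ending at about (390,370), just above the handle top, while the nominal TCP (lower red dot) is well below. The camera pose itself checks out: the handle end was predicted at row 126 and found there. So the real tips sit about 35 mm short of the reported TCP. I'll open and descend further, watching the force.

Call:
apply_moves(increments=[0, 0, 0, 0, 0, 0, -1, 0, 0, 0, 0, 0, 0, -1, 0, 0, 0, 0, 0, 0, -1, 0, 0, 0, 0, 0, 0, -1, 0, 0, 0, 0, 0, 0, -1, 0, 0, 0, 0, 0, 0, -1, 0, 0, 0, 0, 0, 0, -1, 0, 0, 0, 0, 0, 0, -1, 0, 0, 0, 0, 0, 0, -1, 0, 0, 0, 0, 0, 0, -1])

```text
time: 5.1
position: [0.4675, -0.2711, 0.0046]
eef_rot: [[-0.999, 0.042, 0.0], [0.042, 0.999, -0.0], [-0.0, -0.0, -1.0]]
ft_force: [0.7, -0.5, 1.2]
width: 0.0726
grasp_force: 0.0
```

```bash
python3 - <<'E'
from h import *
np.set_printoptions(precision=4,suppress=True)
s=env.read_state();w=snapshot("wrist");sc=snapshot("scene");cv2.imwrite("pics/w4.png",w)
print(s["width"],s["position"])
r=lambda i,x,y,w,h:cv2.resize(i[y:y+h,x:x+w],(800,300),interpolation=cv2.INTER_CUBIC)
b=np.vstack([r(w,100,160,320,120),r(sc,140,195,100,38)]);cv2.imwrite("pics/c4.png",np.clip(b.astype(float)*2,0,255).astype(np.uint8))
E
```

```text
0.07258957166053912 [ 0.4675 -0.2711  0.0046]
```

View pics/c4.png

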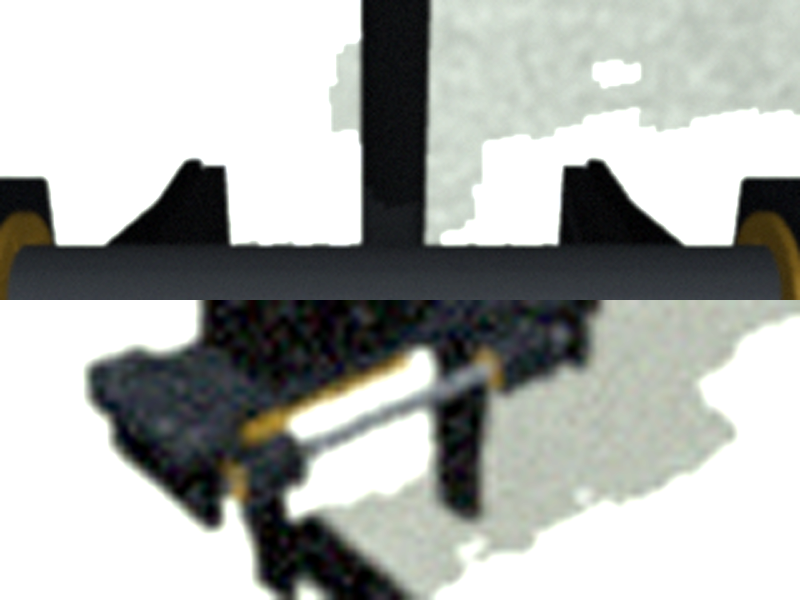

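With the opening at 72.6 mm, the tip corners at wrist pixels (189.6,226.4) and (325.6,226.4) give depth 0.171. The tips are therefore 37 mm short of the reported TCP, with the front edge at x=+10 mm as the pad width requires. To bring the tips to about 6 mm I go to a commanded z of about -0.031.

Call:
apply_moves(increments=[0, 0, -0.01, 0, 0, 0, -1, 0, 0, -0.01, 0, 0, 0, -1, 0, 0, -0.005, 0, 0, 0, -1, 0, 0, -0.004, 0, 0, 0, -1, 0, 0, 0, 0, 0, 0, -1])

```text
time: 5.7
position: [0.4669, -0.2709, -0.0254]
eef_rot: [[-0.999, 0.042, -0.002], [0.042, 0.999, 0.0], [0.002, 0.0, -1.0]]
ft_force: [0.4, -0.3, -0.4]
width: 0.0864
grasp_force: 0.0
```

Call:
apply_moves(increments=[0, 0, -0.003, 0, 0, 0, -1, 0, 0, -0.002, 0, 0, 0, -1, 0, 0, -0.002, 0, 0, 0, -1, 0, 0, 0, 0, 0, 0, -1])

```text
time: 6.1
position: [0.4674, -0.271, -0.0316]
eef_rot: [[-0.999, 0.042, -0.0], [0.042, 0.999, 0.0], [0.0, 0.0, -1.0]]
ft_force: [1.0, -0.0, -0.3]
width: 0.0871
grasp_force: 0.0
```

No contact yet, so I'll close.

Call:
apply_moves(increments=[0, 0, 0, 0, 0, 0, 1, 0, 0, 0, 0, 0, 0, 1, 0, 0, 0, 0, 0, 0, 1, 0, 0, 0, 0, 0, 0, 1, 0, 0, 0, 0, 0, 0, 1, 0, 0, 0, 0, 0, 0, 1, 0, 0, 0, 0, 0, 0, 1, 0, 0, 0, 0, 0, 0, 1, 0, 0, 0, 0, 0, 0, 1, 0, 0, 0, 0, 0, 0, 1, 0, 0, 0, 0, 0, 0, 1, 0, 0, 0, 0, 0, 0, 1])

```text
time: 7.3
position: [0.4675, -0.2711, -0.0315]
eef_rot: [[-0.999, 0.042, -0.0], [0.042, 0.999, -0.0], [0.0, -0.0, -1.0]]
ft_force: [0.2, 0.4, 0.1]
width: 0.0157
grasp_force: 30.0
```

Call:
apply_moves(increments=[0, 0, 0, 0, 0, 0, 1, 0, 0, 0, 0, 0, 0, 1, 0, 0, 0.005, 0, 0, 0, 1, 0, 0, 0.01, 0, 0, 0, 1, 0, 0, 0.01, 0, 0, 0, 1, 0, 0, 0.01, 0, 0, 0, 1, 0, 0, 0, 0, 0, 0, 1])

```text
time: 8.0
position: [0.4691, -0.2715, 0.0057]
eef_rot: [[-0.999, 0.042, 0.004], [0.042, 0.999, -0.001], [-0.004, -0.001, -1.0]]
ft_force: [0.2, -0.4, -2.3]
width: 0.0159
grasp_force: 30.0
```

Gripped at width 15.7 mm and 30 N, and lifted. Next I measure the slide precisely from the two fixed views taken earlier.

```bash
python3 - <<'E'
from h import *
np.set_printoptions(precision=4,suppress=True)
T=camera_info("top");S=camera_info("scene");t=cv2.imread("pics/top0.png");sc=cv2.imread("pics/scene0.png")
def up(im,roi):x0,y0,x1,y1=roi;return cv2.resize(im[y0:y1,x0:x1],None,fx=8,fy=8,interpolation=cv2.INTER_CUBIC)
f=lambda p,roi:(np.asarray(p,float)+.5)/8-.5+[roi[0],roi[1]]
spot=[]
for n,c,im,roi in(("top",T,t,(180,165,198,182)),("scene",S,sc,(303,172,322,192))):
    u=up(im,roi).astype(int);sat=u[...,2]+u[...,0]-2*u[...,1]
    m=(sat>.5*sat.max()).astype(np.uint8);M=cv2.moments(m,True);p=f([M["m10"]/M["m00"],M["m01"]/M["m00"]],roi);spot.append((c,p));print(n,"spot",p,sat.max(),m.sum()/64,onz(c,p,.037))
print("spot tri",tri(spot))
# stage outline in top
roi=(158,150,222,200);g=cv2.cvtColor(up(t,roi),6);m=(g<70).astype(np.uint8)
m=cv2.morphologyEx(m,cv2.MORPH_CLOSE,np.ones((150,150)));m=cv2.morphologyEx(m,cv2.MORPH_OPEN,np.ones((90,90)))
cs,_=cv2.findContours(m,0,1);k=max(cs,key=cv2.contourArea);q=cv2.approxPolyDP(k,.04*cv2.arcLength(k,True),True).reshape(-1,2)
P=np.array([onz(T,f(p,roi),.035)for p in q]);print(P[:,:2],P.mean(0),[np.linalg.norm(P[i]-P[i-1])for i in range(len(P))])
# slide in top
roi=(172,158,208,184);g=cv2.cvtColor(up(t,roi),6)
for p in((541,152),(541,186),(647,184),(648,150),(594,168)):print("slide c",onz(T,((p[0]-400+.5)/5-.5+150,(p[1]+.5)/5-.5+140),.037)[:2])
E
```

```text
top spot [190.9252 172.9062] 52 13.78125 [0.5509 0.2254 0.037 ]
scene spot [309.26   181.2127] 69 4.796875 [0.5522 0.2256 0.037 ]
spot tri [0.5514 0.2259 0.0364]
[[0.601  0.3476]
 [0.4551 0.3431]
 [0.4896 0.1151]
 [0.6378 0.153 ]] [0.5459 0.2397 0.035 ] [np.float64(0.19801257361778263), np.float64(0.1459591753594432), np.float64(0.23056648651651612), np.float64(0.15291653685324516)]
slide c [0.5619 0.273 ]
slide c [0.5368 0.2724]
slide c [0.5379 0.1961]
slide c [0.5629 0.1958]
slide c [0.5499 0.2345]
```

The slide measures 76.5 x 25 mm at height 36.4 mm, centred at (0.550,0.2343) with yaw about +0.8°, which matches the given sizes. Lifting, then traversing high.

Call:
apply_moves(increments=[0, 0, 0.02, 0, 0, 0, 1, 0, 0, 0.03, 0, 0, 0, 1, 0, 0, 0.035, 0, 0, 0, 1, 0, 0, 0.035, 0, 0, 0, 1, 0, 0, 0.02, 0, 0, 0, 1, 0, 0, 0.01, 0, 0, 0, 1, 0, 0.01, 0, 0, 0, 0, 1, 0, 0.02, 0, 0, 0, 0, 1, 0, 0.025, 0, 0, 0, 0, 1, 0, 0.03, 0, 0, 0, 0, 1, 0, 0.03, 0, 0, 0, 0, 1, 0, 0.03, 0, 0, 0, 0, 1])

```text
time: 9.2
position: [0.4658, -0.1243, 0.1514]
eef_rot: [[-0.999, 0.043, -0.004], [0.043, 0.999, 0.001], [0.004, 0.0, -1.0]]
ft_force: [1.1, -0.8, -2.1]
width: 0.0158
grasp_force: 30.0
```

Call:
apply_moves(increments=[0.002, 0.03, 0, 0, 0, 0.005, 1, 0.002, 0.03, 0, 0, 0, 0.005, 1, 0.002, 0.03, 0, 0, 0, 0.005, 1, 0.002, 0.03, 0, 0, 0, 0.005, 1, 0.002, 0.03, 0, 0, 0, 0.005, 1, 0.002, 0.03, 0, 0, 0, 0.005, 1, 0.002, 0.03, 0, 0, 0, 0.005, 1, 0.002, 0.03, 0, 0, 0, 0.005, 1, 0.002, 0.03, 0, 0, 0, 0.005, 1, 0.002, 0.03, 0, 0, 0, 0.01, 1, 0, 0.02, 0, 0, 0, 0, 1, 0, 0.014, 0, 0, 0, 0, 1])

```text
time: 10.4
position: [0.4859, 0.209, 0.1514]
eef_rot: [[-1.0, -0.014, -0.004], [-0.014, 1.0, -0.002], [0.004, -0.002, -1.0]]
ft_force: [-0.2, -0.1, -2.0]
width: 0.0159
grasp_force: 30.0
```

Call:
apply_moves(increments=[0, 0.012, 0, 0, 0, 0, 1, 0, 0.008, 0, 0, 0, 0, 1, 0, 0.004, 0, 0, 0, 0, 1, 0, 0, 0, 0, 0, 0, 1, 0, 0, 0, 0, 0, 0, 1, 0, 0, 0, 0, 0, 0, 1])

```text
time: 11.0
position: [0.4875, 0.2313, 0.1536]
eef_rot: [[-1.0, -0.012, -0.0], [-0.012, 1.0, -0.0], [0.0, -0.0, -1.0]]
ft_force: [-0.1, -0.4, -1.3]
width: 0.0161
grasp_force: 30.0
```

```bash
python3 - <<'E'
from h import *
import pickle
s=env.read_state();D={}
for n in("wrist","scene","top"):
    D[n]=camera_info(n);im=snapshot(n);cv2.imwrite(f"pics/{n}5.png",im)
pickle.dump((D,s),open("d5.pkl","wb"))
print(s["time"],s["position"],np.round(s["eef_rot"],4).tolist(),np.round(s["ft_force"],2))
w,t,sc=[cv2.imread(f"pics/{n}5.png")for n in("wrist","top","scene")]
r=lambda i,x,y,w,h:cv2.resize(i[y:y+h,x:x+w],(400,300),interpolation=cv2.INTER_CUBIC)
cv2.imwrite("pics/c5.png",np.vstack([cv2.resize(w[0:288,64:448],(800,600))[:300],np.hstack([r(t,140,120,100,75),r(sc,240,120,120,90)])]))
cv2.imwrite("pics/c5.png",np.vstack([np.hstack([r(w,0,0,512,384),r(w,176,160,160,120)]),np.hstack([r(t,140,120,100,75),r(sc,250,110,120,90)])]))
E
```

```text
11.0 [0.48752031 0.23131882 0.15364847] [[-0.9999, -0.012, -0.0], [-0.012, 0.9999, -0.0], [0.0, -0.0, -1.0]] [-0.12 -0.41 -1.31]
```

View pics/c5.png

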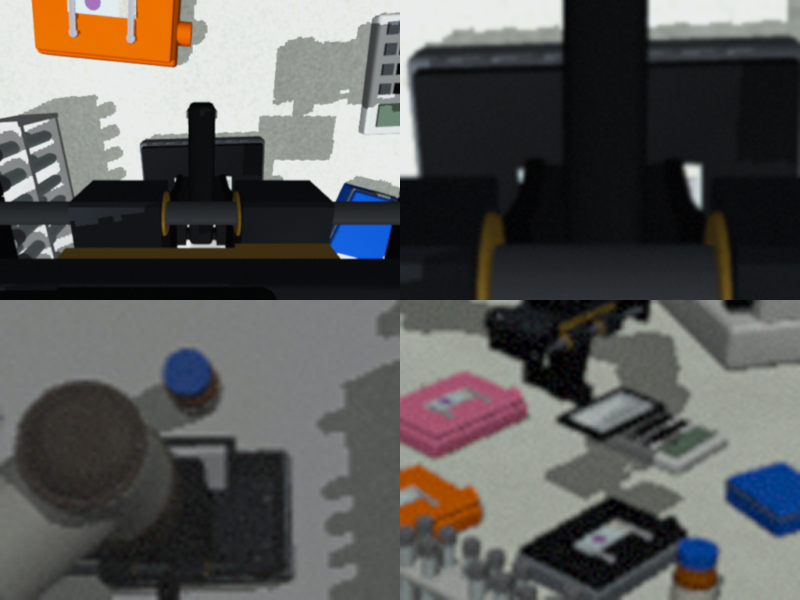

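The wrist and scene views show the magnifier held level above the black stage, with nothing else disturbed. Now checking in-hand pitch, window position and stage yaw.

```bash
python3 - <<'E'
from h import *
import pickle
np.set_printoptions(precision=4,suppress=True)
D,s=pickle.load(open("d5.pkl","rb"));W,S,T=D["wrist"],D["scene"],D["top"]
w=cv2.imread("pics/wrist5.png");sc=cv2.imread("pics/scene5.png");t=cv2.imread("pics/top0.png")
p=s["position"];R=s["eef_rot"]
for dz in(0,-.0315):pass
e=p+R@np.array([.062,0,-.0555]);print("handle end pred",proj(W,e));g=cv2.cvtColor(w,6).astype(int)
print("handle end col",g[124:142,258])
# window in scene
q,cen,m=framebox(sc,(294,132,336,158),85)
z=p[2]+.0315+.006
P=np.array([onz(S,x,z)for x in q]);print("win",onz(S,cen,z),P[:,:2],[np.linalg.norm(P[i]-P[i-1])for i in range(4)])
Rz=-R[:,0];Ry=R[:,1];c0=p+Rz*.0621+[0,0,.0315+.006];print("expected centre",c0)
print("proj diff px",[ (x-min((proj(S,c0+a*Rz*.025+b*Ry*.045) for a in(1,-1) for b in(1,-1)),key=lambda y:np.linalg.norm(y-x))).round(2) for x in q])
# stage edges in top0: column/row dark-light transitions
G=cv2.cvtColor(cv2.GaussianBlur(t,(3,3),0),6).astype(float)
def edge(line,th=65):
    i=np.where((line[:-1]>th)&(line[1:]<=th))[0];return [k+(line[k]-th)/(line[k]-line[k+1]) for k in i]
far=[(u,150+edge(G[150:170,u])[0]) for u in range(172,208)if edge(G[150:170,u])]
P=np.array([onz(T,x,.035)for x in far]);a=np.polyfit(P[:,1],P[:,0],1);print("far edge yaw deg",-np.degrees(a[0]),"x at .2345:",np.polyval(a,.2345))
# slide corners/long edges via bright in top
for th in(95,):
  up=[(u,160+edge(-G[160:176,u],-th)[0]) for u in range(181,197) if edge(-G[160:176,u],-th)]
  dn=[(u,182-edge(-G[182:168:-1,u],-th)[0]) for u in range(181,197) if edge(-G[182:168:-1,u],-th)]
  for n,l in(("up",up),("dn",dn)):
    P=np.array([onz(T,x,.037)for x in l]);a=np.polyfit(P[:,1],P[:,0],1);print(n,"yaw",-np.degrees(a[0]),np.polyval(a,.2345),len(l),(P[:,0]-np.polyval(a,P[:,1])).std())
# near edge in wrist
Gw=cv2.cvtColor(w,6).astype(float)
ne=[]
for u in list(range(190,230,4))+list(range(285,325,4)):
    k=edge(Gw[165:200,u],45)
    if k:ne.append((u,165+k[0]))
print(np.array(ne).T);P=np.array([onz(W,x,.035)for x in ne]);a=np.polyfit(P[:,1],P[:,0],1);print("near edge yaw",-np.degrees(a[0]),np.polyval(a,.2345),(P[:,0]-np.polyval(a,P[:,1])).std())
E
```

```text
handle end pred [257.919  131.8824]
handle end col [234 233 232 230 228 209 154  66  10   7   7   9  13  14  16  19  21  23]
win [0.5515 0.2315 0.1911] [[0.5707 0.2747]
 [0.5766 0.1915]
 [0.5322 0.1903]
 [0.526  0.2762]] [np.float64(0.044708142306984805), np.float64(0.08335120420364966), np.float64(0.044354603998373085), np.float64(0.08612048415939975)]
expected centre [0.5496 0.2321 0.1911]
proj diff px [array([-1.22, -0.07]), array([ 1.12, -0.25]), array([2.19, 0.34]), array([0.32, 0.22])]
far edge yaw deg 2.6205997270039463 x at .2345: 0.6047101081814338
up yaw 2.211792490017182 0.5624766759819596 16 0.0004950547683757569
dn yaw 1.964312027287738 0.5387164666066119 16 0.00036126318509111806
[[190.     194.     198.     202.     206.     210.     214.     218.
  222.     226.     285.     289.     293.     297.     301.     305.
  309.     313.     317.     321.    ]
 [179.6    179.3    179.3333 178.9444 178.871  178.72   178.7586 178.6842
  178.6667 178.3333 176.625  176.6316 176.3333 176.4545 175.9459 175.9375
  175.8    175.7667 175.6316 175.6667]]
near edge yaw 2.4745118264379613 0.4860038983909618 0.00011660668305485321
```

The stage yaw is +2.4° from three edges that agree, and the slide centre x is 0.5505. The in-hand pitch is level. I'll rotate +0.03 rad and descend partway, then compare slide and window in the scene view.

Call:
apply_moves(increments=[0.001, 0, -0.005, 0, 0, 0.01, 1, 0, 0, -0.015, 0, 0, 0.01, 1, 0, 0, -0.02, 0, 0, 0.01, 1, 0, 0, -0.02, 0, 0, 0, 1, 0, 0, -0.02, 0, 0, 0, 1, 0, 0, -0.015, 0, 0, 0, 1, 0, 0, -0.008, 0, 0, 0, 1, 0, 0, -0.004, 0, 0, 0, 1, 0, 0, 0, 0, 0, 0, 1, 0, 0, 0, 0, 0, 0, 1])

```text
time: 12.15
position: [0.4891, 0.2323, 0.0473]
eef_rot: [[-0.999, -0.043, 0.001], [-0.043, 0.999, 0.001], [-0.001, 0.001, -1.0]]
ft_force: [0.5, -0.9, -0.9]
width: 0.0157
grasp_force: 30.0
```

```bash
python3 - <<'E'
from h import *
np.set_printoptions(precision=4,suppress=True)
s=env.read_state();sc=snapshot("scene");cv2.imwrite("pics/scene6.png",sc);wr=snapshot("wrist");cv2.imwrite("pics/wrist6.png",wr)
p=s["position"];R=s["eef_rot"];print(s["time"],p,R[:,0],R[:,2])
T=camera_info("top");S=camera_info("scene");t=cv2.imread("pics/top0.png");s0=cv2.imread("pics/scene0.png")
G=cv2.cvtColor(cv2.GaussianBlur(t,(3,3),0),6).astype(float)
def cross(l,th):
    i=np.where((l[:-1]-th)*(l[1:]-th)<0)[0];return [round(float(k+(l[k]-th)/(l[k]-l[k+1])),2) for k in i]
for v in(162,165,180,183,186):print("stage row",v,[x+168 for x in cross(G[v,168:225],65)])
for v in(172,173,174,175):
    xs=[x+172 for x in cross(G[v,172:206],90)];print("slide row",v,xs,[round(onz(T,(x,v),.037)[1],4)for x in(xs[0],xs[-1])])
ex=np.array([np.cos(.042),np.sin(.042),0]);ey=np.array([-ex[1],ex[0],0]);C=np.array([.5505,.234,.037])
b=cv2.resize(sc[150:210,270:350],(800,600),interpolation=cv2.INTER_CUBIC);b=np.clip(b.astype(float)*1.5,0,255).astype(np.uint8)
mx=-R[:,0];c0=p+mx*.0621+[0,0,.0315]
for o,a,d,h,l,col in((C,ex,ey,.013,.038,(0,0,255)),(c0+[0,0,.008],mx,R[:,1],.032,.052,(0,255,0))):
    q=[((proj(S,o+i*a*h+j*d*l)-[270,150]+.5)*10).astype(int) for i,j in((1,1),(1,-1),(-1,-1),(-1,1))];cv2.polylines(b,[np.array(q)],True,col,1)
cv2.imwrite("pics/c6.png",b)
E
```

```text
12.15 [0.4891 0.2323 0.0473] [-0.9991 -0.0431 -0.0013] [ 0.0013  0.0009 -1.    ]
stage row 162 []
stage row 165 [177.43, 180.19, 196.14, 198.42000000000002, 211.04]
stage row 180 [211.57999999999998]
stage row 183 [211.7]
stage row 186 [211.82999999999998]
slide row 172 [178.16, 189.88, 192.06, 198.34] [np.float64(0.2715), np.float64(0.1987)]
slide row 173 [178.21, 189.6, 192.31, 198.25] [np.float64(0.2712), np.float64(0.199)]
slide row 174 [178.16, 191.71, 198.3] [np.float64(0.2713), np.float64(0.1988)]
slide row 175 [177.97, 198.21] [np.float64(0.2719), np.float64(0.199)]
```

View pics/c6.png

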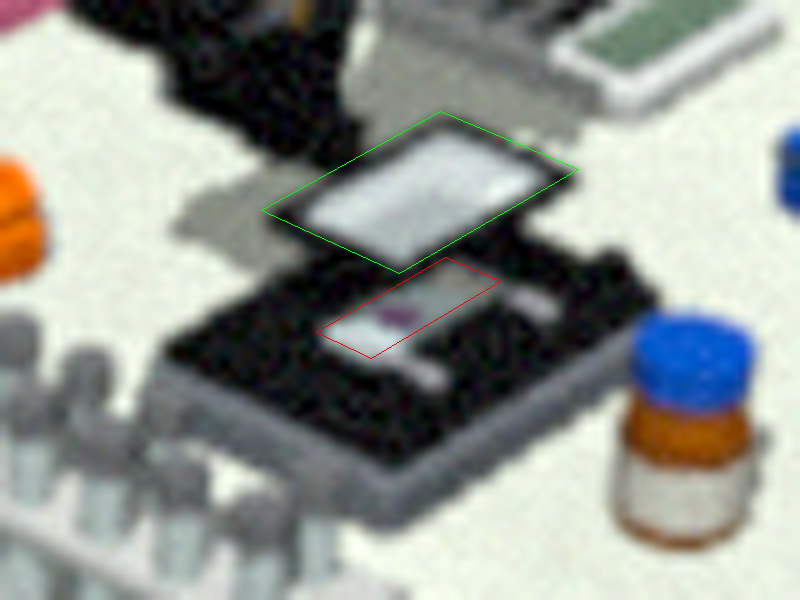

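The overlay shows the predicted frame (green) and slide (red) matching the picture within half a pixel. The window centre (0.5511,0.2350) is within 1 mm of the slide (0.5505,0.2347). Final descent to 15 mm.

Call:
apply_moves(increments=[0, 0, -0.004, 0, 0, 0, 1, 0, 0, -0.006, 0, 0, 0, 1, 0, 0, -0.006, 0, 0, 0, 1, 0, 0, -0.005, 0, 0, 0, 1, 0, 0, -0.003, 0, 0, 0, 1, 0, 0, -0.002, 0, 0, 0, 1, 0, 0, 0, 0, 0, 0, 1, 0, 0, 0, 0, 0, 0, 1, 0, 0, 0, 0, 0, 0, 1])

```text
time: 13.15
position: [0.4887, 0.232, 0.0208]
eef_rot: [[-0.999, -0.043, 0.0], [-0.043, 0.999, 0.0], [-0.0, 0.0, -1.0]]
ft_force: [-0.2, -0.8, -1.2]
width: 0.0156
grasp_force: 30.0
```

```bash
python3 - <<'E'
from h import *
np.set_printoptions(precision=4,suppress=True)
P=[];
for i in range(4):
    sc=snapshot("scene");s=env.read_state();P.append(s["position"])
cv2.imwrite("pics/scene7.png",sc);print(s["time"],np.array(P),s["eef_rot"][:,0],s["eef_rot"][:,2],s["ft_force"])
p=np.mean(P,0);R=s["eef_rot"];S=camera_info("scene")
ex=np.array([np.cos(.042),np.sin(.042),0]);ey=np.array([-ex[1],ex[0],0]);C=np.array([.5505,.2347,.037])
b=np.clip(cv2.resize(sc[150:210,270:350],(800,600),interpolation=cv2.INTER_CUBIC).astype(float)*1.5,0,255).astype(np.uint8)
mx=-R[:,0];c0=p+mx*.0621+[0,0,.0315];print("lens",c0,"gap",c0[2]-.037,"off",(c0-C)@ex,(c0-C)@ey)
for o,a,d,h,l,col in((C,ex,ey,.013,.038,(0,0,255)),(c0+[0,0,.008],mx,R[:,1],.032,.052,(0,255,0)),(c0+[0,0,.004],mx,R[:,1],.025,.045,(255,0,0))):
    q=[((proj(S,o+i*a*h+j*d*l)-[270,150]+.5)*10).astype(int) for i,j in((1,1),(1,-1),(-1,-1),(-1,1))];cv2.polylines(b,[np.array(q)],True,col,1)
cv2.imwrite("pics/c7.png",b)
E
```

```text
13.35 [[0.4887 0.232  0.0208]
 [0.4887 0.232  0.0208]
 [0.4886 0.232  0.0208]
 [0.4886 0.232  0.0207]] [-0.9991 -0.0428 -0.0003] [ 0.0003  0.0002 -1.    ] [ 0.0386 -0.583  -2.1237]
lens [0.5507 0.2347 0.0523] gap 0.015285448321053267 off 0.00018313405217050256 -3.521091511114663e-05
```

View pics/c7.png

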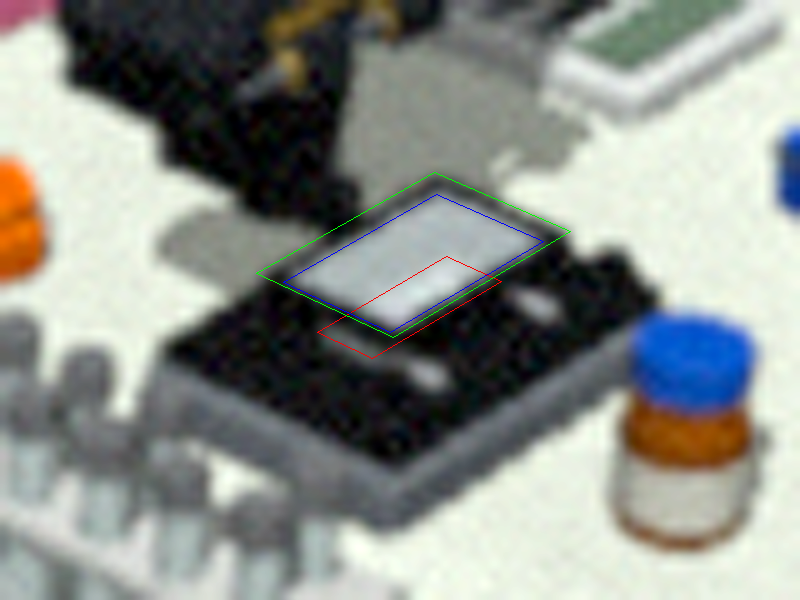

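The frame sits on its predicted outline and is level: 15.3 mm gap, under 1 mm off centre, and still. Handing in.

```bash
python3 -c "
from rig import env
print(env.finish_job())"
```

```text
the job is handed in; nothing more can be done
None
```

The job is handed in, with the magnifier held still and level, measured about 15 mm above the slide and centred to within about 1 mm; the first grasp closed above the handle without touching it and was redone, and nothing was seen to shift.

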